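# Seal the mower engine's clicking fuel cap, then prime and start

### The job

Get the mower engine on the bench ready to run: turn the fuel cap clockwise by its grip bar until the cap is tight and its clutch slips and clicks, then stop - one to three clicks, no more. Only then, on the control box, press the yellow prime key fully down and let it up, and after that press the green start key fully down and let it up. Never press the red key or two keys at once, and leave the oil bottle, mug and screwdriver where they are.

Things in the scene. Friction and masses are not known exactly. Their poses are not given: they have to be found in the camera images.
- cap_grip (a point): Centre of the fuel cap's black grip bar, on the cap's upright turning axis, at the height to grip from above. The bar is 66 mm long along this point's x, 18 mm wide along its y, 29 mm tall, on a black disc 70 mm across; this point is 14 mm above the disc, 15 mm below the bar's top. A white line marks its +x end. The bar turns with the cap, so its direction varies.
- engine: Red and silver mower engine on a plank, fixed, about 400 mm (x) by 280 mm (y); nothing on it is as high as the grip bar. The cap is on the grey fuel tank on its -x side. The origin is on the bench, straight under the cap's axis.
- cap (a joint): How far the cap's orange collar (84 mm across, 20 dark ticks and a white mark), under the black disc, is screwed on: rad, grows clockwise seen from above. Begins at 0 to 1.3; stops hard on its seal at 1.9. Screwing takes 0.06 N m; the bar carries the collar along until it is tight. It stays where left; turning anticlockwise unscrews it.
- clutch (a joint): How far the black grip bar has slipped clockwise past the orange collar, rad; 0 at the start, only grows while the collar is tight. The clutch slips at 0.2 to 0.3 N m with a click each 0.314 rad (20 to a turn, one tick of the collar); it stays where it is left.
- prime_top (a point): Centre of the top face of the yellow prime key, a round spring key 40 mm across whose top stands 12 mm above its black round housing (56 mm across, 12 mm high), on top of the grey control box. The three keys stand in a row 80 mm apart along the box's y; which colour is where varies. Pressed straight down.
- prime (a joint): Travel of the yellow key, m: 0 up, 0.008 fully down. It takes 1.2 N to begin and 4 to 5 N fully down, and springs back.
- start_top (a point): Centre of the top face of the green start key; same size and kind as the yellow one.
- start (a joint): Travel of the green key, m: 0 up, 0.008 fully down (4 N); springs back.
- stop_top (a point): Centre of the top face of the red stop key; same size and kind. Not to be pressed.
- stop (a joint): Travel of the red key, m: 0 up, 0.008 fully down.
- primed (a joint): Small white tell-tale pin (10 mm across) beside the yellow key: 0 standing proud, about 0.003 m once the yellow key has been fully pressed, which knocks it down; it then stays down.
- panel: The grey control box, fixed, 140 mm (x) by 270 mm (y) by 60 mm high; origin at the centre of its underside.
- oil_mid (a point): Centre of a blue oil bottle, 64 mm across, 170 mm tall, standing on the table behind the control box. Bystander.
- mug_mid (a point): Centre of a white mug, 80 mm across, 90 mm tall, handle on its y side, standing behind the control box. Bystander.
- driver: A red-handled screwdriver 180 mm long lying on the table between engine and control box, nearer the robot, along its own x. Bystander.

How it is judged:
On the way, in this order (a step that is already met when the one before it is completed fails the run):
1. the fuel cap is tight and its clutch has slipped at least one click (value of joint cap above 1.84 rad and value of joint clutch above 0.2 rad), for 0.1 s.
2. the yellow key is fully down (value of joint prime above 0.0065 m and distance between the grasp point and cap_grip above 0.1 m), for 0.05 s.
3. the green key is fully down, the yellow one up again (value of joint start above 0.0065 m and value of joint prime below 0.0012 m), for 0.05 s.
At the end, for the whole second after the job is handed in: Collar tight (above 1.84 rad of 1.9), clutch slipped between 0.2 and 1.15 rad (one to three clicks), tell-tale pin down, all three keys up (within 1.2 mm), bystanders within 30 mm of where they began (all of step 1 and value of joint clutch below 1.15 rad and value of joint primed above 0.0012 m and value of joint each of prime, start, stop below 0.0012 m and distance of each of oil_mid, mug_mid, driver from where it was at the start of the episode below 0.03 m); the robot touches nothing.
It fails at once if the clutch is ratcheted past three clicks (over 1.15 rad) (value of joint clutch above 1.15 rad).
It fails at once if a key is pressed before the cap is tight and has clicked (value of joint any of prime, start above 0.003 m and not (value of joint cap above 1.84 rad and value of joint clutch above 0.2 rad)).
It fails at once if the green key is pressed before the yellow one has been fully down (value of joint start above 0.003 m and value of joint primed below 0.0012 m).
It fails at once if the red key is pressed, or yellow and green together (value of joint stop above 0.003 m or value of joint each of start, prime above 0.003 m).
It fails at once if oil bottle, mug or screwdriver shifted by more than 30 mm (distance of any of oil_mid, mug_mid, driver from where it was at the start of the episode above 0.03 m).
It also fails if it takes over 64 s, if anything falls off the work surface, if the arm or the gripper's body presses on something with over 40 N, if the wrist force passes 120 N, or if a joint passes its speed limit or range.

### The arm

A 7-joint arm with a two-finger parallel gripper is mounted at the origin on the work surface. World frame = base frame: x ahead of the robot, y to its left, z up, the work surface at z = 0. Lengths are in m, angles in rad, forces in N, time in s.
With the tool pointing down it reaches from about 0.4 to 0.9 m from the base axis. Payload 5.5 kg.
Tool frame: the origin (TCP) lies at the centre of the arm's flange, where the gripper is bolted on; the fingertips stand 178 mm ahead of it and the grasp point (between the pads) lies 159 mm ahead of it (ctrl.nose_length is the distance from the TCP to the fingertips, in m); z points along the fingers, y is the direction in which the jaws open and shut (so a half turn about z gives the same grasp; the last joint's range is limited). The gripper opens to 92 mm and grips with 3 to 60 N. Pads are 19 mm wide; open, the fingers measure 130 mm over their backs; the gripper's body (75 mm by 190 mm) begins 47 mm behind the grasp point.
Start: joints at [-0.919, 0.501, -0.427, 1.55, 0.221, 1.138, -0.21], TCP at [0.246, 0.601, 0.405] pointing down, gripper open.
Joint ranges: [-2.88, 2.88], [-0.31, 2.03], [-1.54, 1.56], [0.2, 2.42], [-1.41, 4.55], [0.19, 2.02], [-2.57, 2.57]. Speed limits (rad/s): [2.57, 2.57, 3.14, 3.14, 3.14, 3.14, 3.14].

### API

Orientations are given as a unit quaternion [x, y, z, w].
In Python, from bench import monitor, eyes, ticket, ctrl gives the robot as it stands. The module is installed in compiled form; this text tells all that it offers.
- The arm moves only by the tool arm_command, never from a script. Its argument "commands" is a list of rows, each a list of 2 entries, a list of its own where there are three numbers: the shift along the tool's x, y, z scaled (see below), then the turn, a rotation vector about the tool's x, y, z scaled (see below). A call has 1 to 5 rows; each row is the pose to reach, as a shift and turn from the pose commanded when the call began, along the tool's axes at that moment; what a row does not reach only later rows make up. The controller multiplies each number of a shift by 0.6 m and each number of a turn by pi/4 rad. A row lasts 1/8 s, in which the tool goes at most 62.5 mm and 10.7 degrees, less where a joint would pass 70% of its speed; a pose out of reach is approached as far as the arm can. A call with a number of a shift or a turn outside -1 to 1 is refused whole. A call with a gripper value outside its range is refused whole. "claw" is the closure, from -1 (fully open) to 1 (shut), set as the call begins (left out, the last holds). The fingers move at their own pace and stop on an object; "grip_force" is the grip in N (left out, the last holds). Time passes only in rows, so rows that repeat a pose let the fingers close. It gives the time, the measured TCP pose, the force and the opening at its end, in the units of the state.
- monitor.state(): the state, without advancing time (a new reading comes with each control period).
- eyes.grab_frame(name): name is "scene" or "top" or "wrist"; returns the picture (420x560x3 uint8, red, green, blue); there is no depth.
- eyes.camera_model(name): a dict with "mtx" (3x3 intrinsics, pixels), "T" (4x4, takes a point from camera to world coordinates). Camera axes: x right, y down, z forward; pixel columns grow to the right and rows downward; lengths in m; the calibration is good to about 2 mm. A picture is of the moment at which its call begins: read the wrist's pose just before it. camera_model takes no time and is no camera call; for the wrist camera it gives the pose at the moment of the call.
- ticket.job_done(): hands the job in, once; it reports no verdict.
The state is a dict: "time": time; "joints": joint angles; "joint_vel": joint speeds; "effort": joint torques, N m; "eef_pos": TCP position; "orientation": TCP orientation; "ft_force": force on the tool from outside, world axes, zero at the start; "moment": the same for the moment, N m; "opening": opening from 0.0 (shut) to 1.0 (fully open).
Only numpy, scipy, OpenCV 4.12 (cv2) and the standard library are available. Lean on these libraries where they do the work, as an engineer would, in place of code of your own. Each camera call takes 0.05 s, during which the arm holds its last target.

## Working session

There is one attempt and no reset: what is moved stays moved. The work goes in short steps, Python scripts to look and compute and a tool call to move; the robot and the scene stay as the last step left them, time stands still between calls to the robot, and variables do not carry over. Pictures are saved under pics/ and viewed, and the job is handed in when it is done.

Besides the shell and the picture viewer there is one more tool, called by a JSON object that holds its "op" and its "data". arm_command: Moves the arm, as the interface text tells. Its arguments: {"type":"object","properties":{"commands":{"type":"array","items":{"type":"array"}},"claw":{"type":"number"},"grip_force":{"type":"number"}},"required":["commands"]}

```bash
mkdir -p pics; python3 - <<'E'
from bench import monitor, eyes, ticket, ctrl
import cv2,numpy as np
print(monitor.state())
for n in ["scene","top","wrist"]:
    m=eyes.camera_model(n);print(n,m["mtx"].round(1).tolist(),m["T"].round(4).tolist())
    cv2.imwrite(f"pics/{n}0.png",eyes.grab_frame(n)[:,:,::-1])
print(ctrl.nose_length,monitor.state()["time"])
E
```

```text
{'time': 0.0, 'joints': array([-0.91877757,  0.50183453, -0.42679415,  1.55146382,  0.22084127,
        1.13830672, -0.21028829]), 'joint_vel': array([-0.00239578, -0.00022726,  0.00105653,  0.00020576,  0.0006206 ,
        0.00110146,  0.00067001]), 'effort': array([-7.19617110e-04, -5.66586328e+01, -5.81643999e+00, -2.79120004e+01,
       -6.86583272e-02,  3.04706697e-02,  1.70758085e-04]), 'eef_pos': array([0.24633074, 0.60112416, 0.4036809 ]), 'orientation': array([ 1.93143210e-01,  9.81170094e-01, -9.52375214e-04, -1.99941580e-04]), 'ft_force': array([ 0.09293144, -0.21026824, -0.08360246]), 'moment': array([0.02737295, 0.00029261, 0.01569376]), 'opening': 1.0055098101951228}
scene [[448.3, 0.0, 277.9], [0.0, 448.3, 206.8], [0.0, 0.0, 1.0]] [[0.2203, 0.7409, -0.6345, 1.1718], [0.9754, -0.1615, 0.15, -0.1218], [0.0087, -0.6519, -0.7583, 0.8717], [0.0, 0.0, 0.0, 1.0]]
top [[419.7, 0.0, 284.8], [0.0, 419.7, 209.2], [0.0, 0.0, 1.0]] [[-0.0269, -0.9849, 0.1708, 0.4427], [-0.9996, 0.0287, 0.0085, 0.0251], [-0.0133, -0.1705, -0.9853, 0.9262], [0.0, 0.0, 0.0, 1.0]]
wrist [[331.1, 0.0, 283.8], [0.0, 331.1, 211.5], [0.0, 0.0, 1.0]] [[0.3788, 0.8971, 0.2275, 0.1852], [0.9255, -0.3669, -0.0943, 0.6274], [-0.0011, 0.2463, -0.9692, 0.3827], [0.0, 0.0, 0.0, 1.0]]
0.178 0.15
```

View pics/scene0.png

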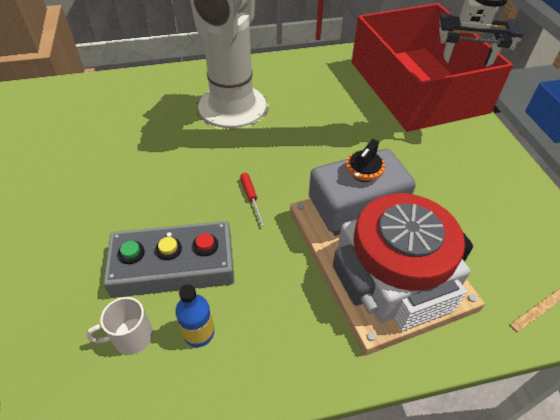

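View pics/top0.png

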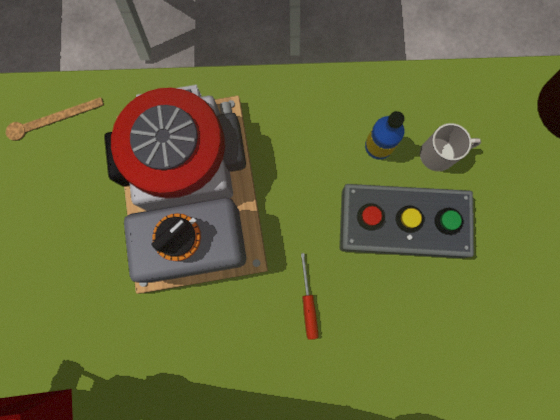

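View pics/wrist0.png

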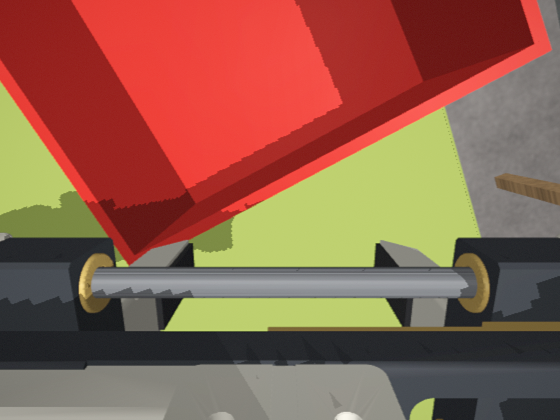

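The scene view shows the cap at about (366,165), and the green, yellow and red keys at (131,251), (168,247) and (205,243). In the top view the cap is at (176,237), and red, yellow and green are at (372,216), (411,218) and (452,221). Next I'll triangulate these.

```bash
cat > h.py <<'E'
from bench import monitor, eyes, ticket, ctrl
import cv2,numpy as np
from scipy.spatial.transform import Rotation as R
def ray(m,p):
    d=np.linalg.inv(m["mtx"])@[p[0],p[1],1]; return m["T"][:3,3],m["T"][:3,:3]@(d/np.linalg.norm(d))
def plane(m,p,z):
    o,d=ray(m,p); return o+d*(z-o[2])/d[2]
def tri(ms,ps):
    A=np.zeros((3,3));b=np.zeros(3);L=[]
    for m,p in zip(ms,ps):
        o,d=ray(m,p);P=np.eye(3)-np.outer(d,d);A+=P;b+=P@o;L.append((o,P))
    x=np.linalg.solve(A,b);return x,[np.linalg.norm(P@(x-o)) for o,P in L]
def blob(img,h0,h1,s,v,box):
    hsv=cv2.cvtColor(img,cv2.COLOR_RGB2HSV)
    k=cv2.inRange(hsv,(h0,s,v),(h1,255,255)) if h0<=h1 else cv2.inRange(hsv,(h0,s,v),(180,255,255))|cv2.inRange(hsv,(0,s,v),(h1,255,255))
    z=np.zeros_like(k);x0,y0,x1,y1=box;z[y0:y1,x0:x1]=k[y0:y1,x0:x1];return z
E
python3 - <<'E'
from h import *
I={n:cv2.imread(f"pics/{n}0.png")[:,:,::-1].copy() for n in["scene","top"]}
M={n:eyes.camera_model(n) for n in I}
S={"green":(50,85,120,50,{"scene":(110,230,150,270),"top":(435,205,470,240)}),
"yellow":(22,33,120,80,{"scene":(150,230,188,265),"top":(395,200,428,235)}),
"red":(172,6,150,80,{"scene":(190,228,222,260),"top":(355,200,390,235)}),
"orange":(5,17,150,80,{"scene":(335,140,395,190),"top":(145,205,210,270)})}
for k,(a,b,s,v,bx) in S.items():
    ps=[]
    for n in ["scene","top"]:
        z=blob(I[n],a,b,s,v,bx[n])
        c=cv2.findNonZero(z); e=cv2.fitEllipse(cv2.convexHull(c)); ps.append(e[0]); print(k,n,len(c),np.round(e[0],1),np.round(e[1],1))
    x,r=tri([M["scene"],M["top"]],ps);print(k,x.round(4),np.round(r,4))
for n,(x0,y0,x1,y1) in {"scene":(320,125,410,195),"top":(135,200,215,270)}.items():
    c=I[n][y0:y1,x0:x1]; cv2.imwrite(f"pics/cap_{n}.png",cv2.resize(c,None,fx=8,fy=8,interpolation=cv2.INTER_CUBIC)[:,:,::-1])
E
```

```text
green scene 266 [129.6 249.2] [16.4 20.1]
green top 341 [450.8 219.8] [19.9 21.3]
green [ 0.558  -0.3032  0.0794] [0.0004 0.0004]
yellow scene 285 [167.5 245.3] [17.7 19.9]
yellow top 330 [411.  217.5] [19.5 20.9]
yellow [ 0.565  -0.2232  0.0795] [0.0004 0.0004]
red scene 258 [204.5 241.4] [16.7 19.1]
red top 301 [371.7 215.1] [19.  19.6]
red [ 0.5722 -0.1438  0.0799] [0.0004 0.0004]
orange scene 294 [364.9 165.3] [29.7 38.4]
orange top 439 [176.3 236.8] [46.7 47.7]
orange [0.5264 0.2242 0.1913] [0.0002 0.0002]
```

```bash
ls pics
```

```text
cap_scene.png
cap_top.png
scene0.png
top0.png
wrist0.png
```

View pics/cap_scene.png

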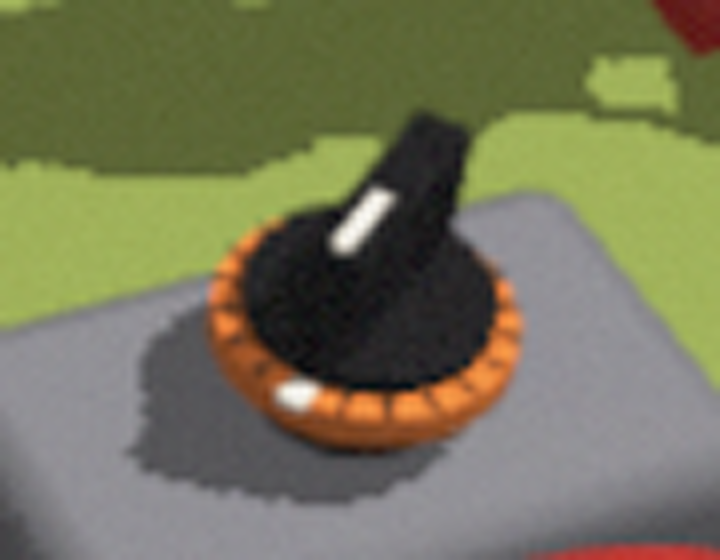

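View pics/cap_top.png

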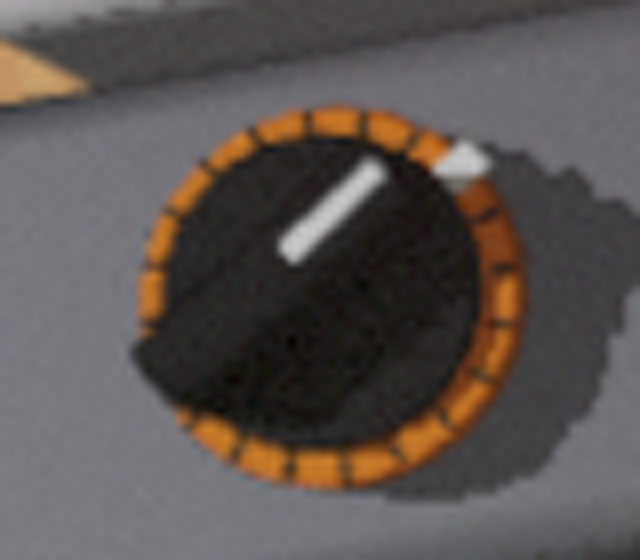

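```bash
python3 - <<'E'
from h import *
I={n:cv2.imread(f"pics/{n}0.png")[:,:,::-1].copy() for n in["scene","top"]}
M=[eyes.camera_model(n) for n in ("scene","top")]
off={"scene":(320,125),"top":(135,200)}
f=lambda n,p:(np.array(p)+.5)/8-.5+off[n]
E1=tri(M,[f("scene",(338,246)),f("top",(379,165))]);E0=tri(M,[f("scene",(387,193)),f("top",(287,254))])
print(E1,E0)
d=E1[0]-E0[0];print("len",np.linalg.norm(d),"yaw",np.degrees(np.arctan2(d[1],d[0])))
# direction in top view on plane z
for z in (.21,.225):
  a,b=[plane(M[1],f("top",p),z) for p in((379,165),(287,254))];d=a-b;print(z,a,b,np.degrees(np.arctan2(d[1],d[0])),np.linalg.norm(d))
s=monitor.state();print(R.from_quat(s["orientation"]).as_matrix().round(4),s["eef_pos"])
for z in (.187,.19,.193): print(plane(M[0],(364.9,165.3),z),plane(M[1],(176.3,236.8),z))
# edges: disc vs collar, white collar mark
w=tri(M,[f("scene",(296,392)),f("top",(463,160))]);print("mark",w)
E
```

```text
(array([0.54760346, 0.20101515, 0.24442996]), [np.float64(0.0002388067210185127), np.float64(0.0002388067210185376)]) (array([0.52997408, 0.22048313, 0.24324954]), [np.float64(0.0007255048067489445), np.float64(0.0007255048067490538)])
len 0.026290496991697918 yaw -47.837347755020176
0.21 [0.55283589 0.20964647 0.21      ] [0.53403165 0.22922303 0.21      ] -46.1527724691614 0.02714481848667173
0.225 [0.55053003 0.2057811  0.225     ] [0.53211961 0.22494766 0.225     ] -46.15277246916128 0.02657631314627187
[[-9.254e-01  3.791e-01 -7.000e-04]
 [ 3.791e-01  9.254e-01 -1.400e-03]
 [ 1.000e-04 -1.500e-03 -1.000e+00]] [0.24634605 0.60121153 0.40389496]
[0.52231909 0.22659608 0.187     ] [0.52686945 0.22515331 0.187     ]
[0.52516491 0.22506944 0.19      ] [0.52652801 0.22434136 0.19      ]
[0.52801072 0.22354279 0.193     ] [0.52618657 0.22352941 0.193     ]
mark (array([0.5549341 , 0.19382119, 0.20028594]), [np.float64(0.000116763083144595), np.float64(0.00011676308314463437)])
```

{"op": "arm_command", "data": {"commands": [[[0,0,-0.1],[0,0,0]],[[-0.1,-0.06,-0.16],[0,0,0.1]],[[-0.2,-0.12,-0.16],[0,0,0.2]],[[-0.3,-0.18,-0.16],[0,0,0.3]],[[-0.38,-0.23,-0.16],[0,0,0.4]]], "claw": -1, "grip_force": 30}}

```text
time: 0.78
eef_pos: [0.392, 0.4047, 0.5007]
orientation: [0.345, 0.938, 0.0, 0.0]
ft_force: [0.3, 0.1, -1.0]
opening: 1.003
```

```bash
cat >> h.py <<'E'
def go(x,y,z,yaw):
    """print call numbers to reach TCP x,y,z with tool y-axis yaw(deg), pointing straight down"""
    s=monitor.state();r=R.from_quat(s["orientation"])
    d=r.inv().apply(np.array([x,y,z])-s["eef_pos"])/.6
    yv=np.array([np.cos(np.radians(yaw)),np.sin(np.radians(yaw)),0]);zv=np.array([0,0,-1.]);xv=np.cross(yv,zv)
    t=(r.inv()*R.from_matrix(np.c_[xv,yv,zv])).as_rotvec()/(np.pi/4)
    m=r.as_matrix();print("t",s["time"],"pos",s["eef_pos"].round(4),"yaw_y",np.degrees(np.arctan2(m[1,1],m[0,1])).round(2),"tilt",m[:,2].round(4))
    print("shift",d.round(3),"turn",t.round(3),"j",s["joints"].round(2),"F",s["ft_force"].round(2),"M",s["moment"].round(3),"op",round(s["opening"],3))
E
python3 -c "
from h import *
go(.526,.224,.5,43.5)"
```

```text
t 0.775 pos [0.392  0.4047 0.5007] yaw_y 49.58 tilt [ 4.e-04  2.e-04 -1.e+00]
shift [-0.365 -0.084  0.001] turn [0.001 0.    0.135] j [-0.59  0.25 -0.32  1.66  0.08  1.25 -0.05] F [ 0.31  0.07 -1.  ] M [ 0.009 -0.1   -0.038] op 1.003
```

{"op": "arm_command", "data": {"commands": [[[-0.09,-0.02,0],[0,0,0.05]],[[-0.18,-0.04,0],[0,0,0.1]],[[-0.26,-0.06,0],[0,0,0.13]],[[-0.34,-0.08,0],[0,0,0.13]],[[-0.34,-0.08,0],[0,0,0.13]]]}}

```text
time: 1.4
eef_pos: [0.5183, 0.233, 0.5]
orientation: [0.396, 0.918, -0.001, 0.001]
ft_force: [-0.5, -0.4, 0.3]
opening: 1.002
```

```bash
python3 -c "
from h import *
go(.526,.224,.5,43.5)
cv2.imwrite('pics/wrist1.png',eyes.grab_frame('wrist')[:,:,::-1])
m=eyes.camera_model('wrist');np.save('w1T.npy',m['T']);print(m['T'].round(4))"
```

```text
t 1.4 pos [0.5183 0.233  0.5   ] yaw_y 43.38 tilt [ 3.0e-04 -2.6e-03 -1.0e+00]
shift [-0.02  -0.001  0.   ] turn [-0.002  0.003 -0.003] j [-0.33  0.25 -0.18  1.65  0.05  1.25  0.25] F [-0.55 -0.38  0.31] M [ 0.029 -0.011 -0.003] op 1.002
[[ 7.239e-01  6.687e-01  1.698e-01  4.711e-01]
 [ 6.899e-01 -7.016e-01 -1.782e-01  2.847e-01]
 [-1.000e-04  2.461e-01 -9.692e-01  4.790e-01]
 [ 0.000e+00  0.000e+00  0.000e+00  1.000e+00]]
```

View pics/wrist1.png

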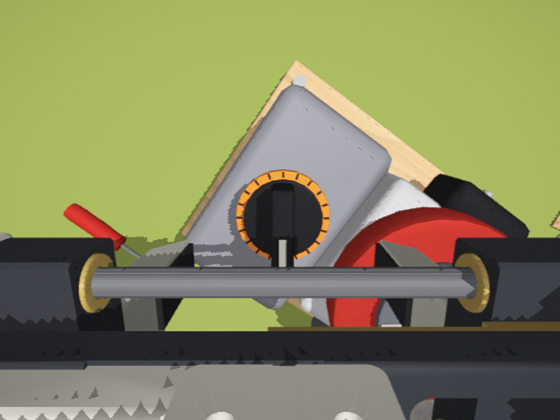

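```bash
python3 - <<'E'
from h import *
img=cv2.imread('pics/wrist1.png')[:,:,::-1].copy()
c=img[160:275,225:345];cv2.imwrite("pics/wc1.png",cv2.resize(c,None,fx=6,fy=6,interpolation=cv2.INTER_CUBIC)[:,:,::-1])
z=blob(img,5,22,120,80,(230,165,335,264));h=cv2.convexHull(cv2.findNonZero(z));
e=cv2.fitEllipse(h);print(e)
mw=eyes.camera_model("wrist");M=[eyes.camera_model(n) for n in ("scene","top")]
print(tri(M+[mw],[(364.9,165.3),(176.3,236.8),e[0]]))
for z in(.19,.2):print(plane(mw,e[0],z))
off={"scene":(320,125),"top":(135,200)}
f=lambda n,p:(np.array(p)+.5)/8-.5+off[n]
w=(282.8,239.5)
print(tri(M+[mw],[f("scene",(387,193)),f("top",(287,254)),w]))
print(tri(M[1:]+[mw],[f("top",(287,254)),w]), tri([M[0],mw],[f("scene",(387,193)),w]))
E
```

```text
((282.35650634765625, 215.10302734375), (91.10923767089844, 93.52387237548828), 89.85469818115234)
(array([0.5247083 , 0.22615117, 0.18797834]), [np.float64(0.0011323054955566306), np.float64(0.0024052356016857164), np.float64(0.0020742875822329873)])
[0.52305212 0.22825863 0.19      ]
[0.52125329 0.23021254 0.2       ]
(array([0.52850608, 0.22247688, 0.24009368]), [np.float64(0.0012725968655936308), np.float64(0.002474379908432111), np.float64(0.002025589974176256)])
(array([0.53024765, 0.2225848 , 0.23248755]), [np.float64(0.0009294954318327423), np.float64(0.0009294954318327078)]) (array([0.52712018, 0.22366437, 0.24003235]), [np.float64(0.0007964502237853865), np.float64(0.0007964502237854308)])
```

View pics/wc1.png

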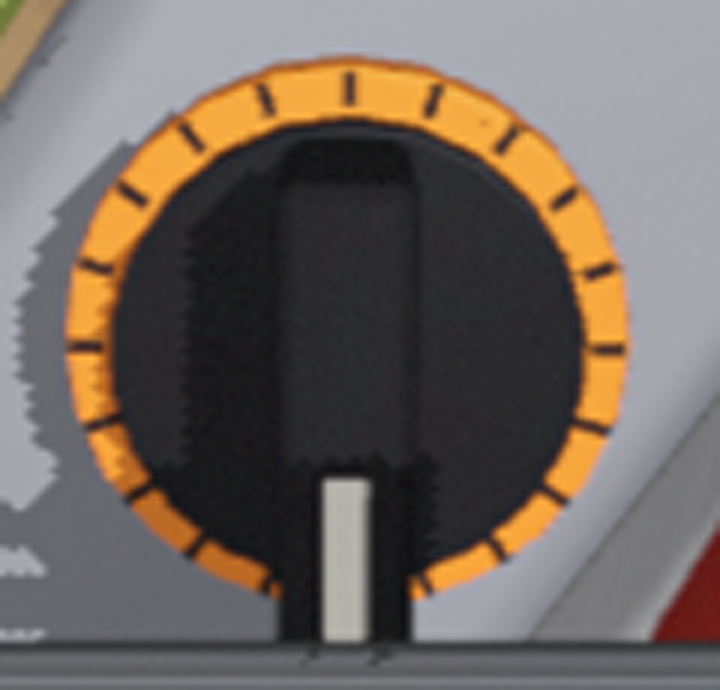

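The wrist view shows the bar along the tool x axis at column 283, so the jaws straddle it. The collar centre, taken from the side ticks, is near (283,218), which agrees with the triangulated axis of (0.526, 0.224). I'll descend to TCP z of about 0.398.

{"op": "arm_command", "data": {"commands": [[[-0.02,0,0.04],[0,0,0]],[[-0.02,0,0.08],[0,0,0]],[[-0.02,0,0.12],[0,0,0]],[[-0.02,0,0.12],[0,0,0]]]}}

```text
time: 1.95
eef_pos: [0.5225, 0.2305, 0.4265]
orientation: [0.391, 0.921, -0.001, -0.002]
ft_force: [0.1, -0.1, -0.3]
opening: 1.002
```

```bash
python3 -c "
from h import *
go(.526,.224,.398,43.5)
cv2.imwrite('pics/scene2.png',eyes.grab_frame('scene')[:,:,::-1][80:250,290:510].repeat(3,0).repeat(3,1))
"
```

```text
t 1.95 pos [0.5225 0.2305 0.4265] yaw_y 44.01 tilt [-0.0045 -0.0012 -1.    ]
shift [-0.012 -0.003  0.048] turn [-0.005 -0.003  0.011] j [-0.32  0.31 -0.17  1.74  0.06  1.1   0.25] F [ 0.13 -0.05 -0.25] M [-0.018  0.043 -0.047] op 1.002
```

View pics/scene2.png

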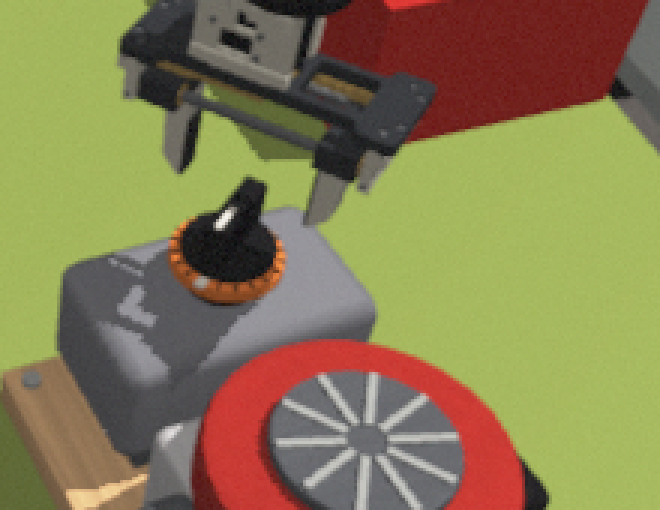

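{"op": "arm_command", "data": {"commands": [[[-0.012,-0.003,0.02],[0,0,0]],[[-0.012,-0.003,0.04],[0,0,0]],[[-0.012,-0.003,0.048],[0,0,0]],[[-0.012,-0.003,0.048],[0,0,0]]]}}

```text
time: 2.5
eef_pos: [0.5275, 0.2229, 0.3992]
orientation: [0.392, 0.92, -0.0, -0.0]
ft_force: [-0.5, -0.0, 0.5]
opening: 0.999
```

```bash
python3 -c "
from h import *
go(.526,.224,.398,43.5)
cv2.imwrite('pics/scene3.png',eyes.grab_frame('scene')[:,:,::-1][100:220,310:450].repeat(5,0).repeat(5,1))
"
```

```text
t 2.5 pos [0.5275 0.2229 0.3992] yaw_y 43.88 tilt [-1.e-03 -3.e-04 -1.e+00]
shift [ 0.003 -0.001  0.002] turn [-0.001 -0.001  0.008] j [-0.31  0.34 -0.17  1.76  0.06  1.04  0.26] F [-0.46 -0.04  0.52] M [-0.004 -0.009 -0.031] op 0.999
```

View pics/scene3.png

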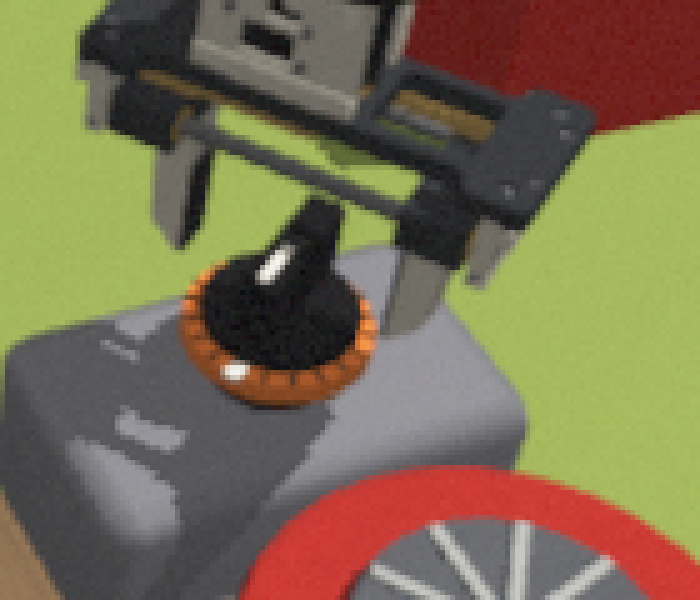

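{"op": "arm_command", "data": {"commands": [[[0.003,-0.001,0.002],[0,0,0]],[[0.003,-0.001,0.002],[0,0,0]],[[0.003,-0.001,0.002],[0,0,0]],[[0.003,-0.001,0.002],[0,0,0]]], "claw": 1, "grip_force": 50}}

```text
time: 3.05
eef_pos: [0.5261, 0.2238, 0.3986]
orientation: [0.392, 0.92, 0.0, 0.0]
ft_force: [-0.7, -0.2, -1.0]
opening: 0.616
```

```bash
python3 -c "
from h import *
go(.526,.224,.398,43.5)
cv2.imwrite('pics/scene4.png',eyes.grab_frame('scene')[:,:,::-1][100:220,310:450].repeat(5,0).repeat(5,1))
"
```

```text
t 3.05 pos [0.5261 0.2238 0.3986] yaw_y 43.88 tilt [ 1.e-04  1.e-04 -1.e+00]
shift [0.    0.    0.001] turn [0.    0.    0.008] j [-0.31  0.34 -0.17  1.77  0.06  1.04  0.26] F [-0.69 -0.16 -1.  ] M [-0.036  0.039  0.024] op 0.616
```

View pics/scene4.png

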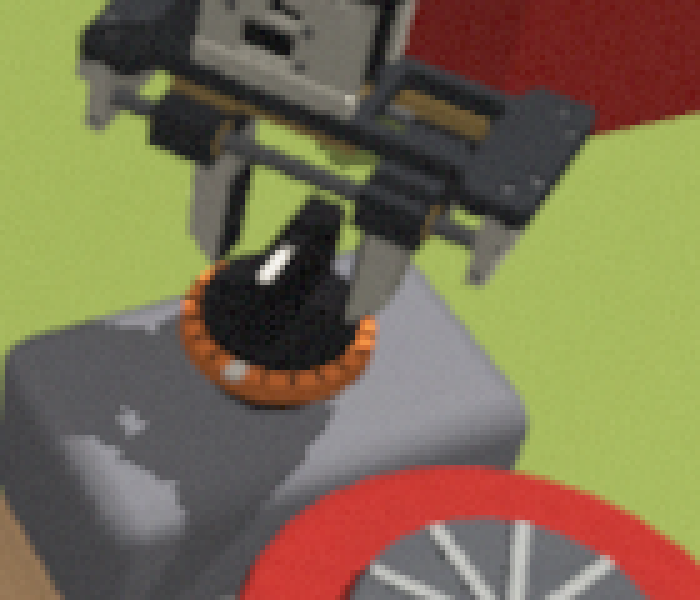

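Still closing, and centred on the bar; I'll keep waiting.

{"op": "arm_command", "data": {"commands": [[[0,0,0],[0,0,0]],[[0,0,0],[0,0,0]],[[0,0,0],[0,0,0]],[[0,0,0],[0,0,0]],[[0,0,0],[0,0,0]]]}}

```text
time: 3.72
eef_pos: [0.5258, 0.2235, 0.3985]
orientation: [0.392, 0.92, -0.001, -0.0]
ft_force: [-3.1, -2.8, 3.0]
opening: 0.193
```

```bash
python3 -c "
from h import *
go(.526,.224,.398,43.5)
"
```

```text
t 3.725 pos [0.5258 0.2235 0.3985] yaw_y 43.87 tilt [-1.e-03 -7.e-04 -1.e+00]
shift [0.    0.001 0.001] turn [-0.002 -0.     0.008] j [-0.31  0.34 -0.17  1.77  0.06  1.04  0.26] F [-3.13 -2.81  3.02] M [-0.479  0.611  0.066] op 0.193
```

{"op": "arm_command", "data": {"commands": [[[0,0,0],[0,0,0.15]],[[0,0,0],[0,0,0.3]],[[0,0,0],[0,0,0.45]],[[0,0,0],[0,0,0.6]],[[0,0,0],[0,0,0.6]]]}}

```text
time: 4.35
eef_pos: [0.5258, 0.2235, 0.3985]
orientation: [0.595, 0.803, -0.001, -0.0]
ft_force: [-2.6, -2.3, 3.3]
opening: 0.191
```

```bash
python3 -c "
from h import *
go(.526,.224,.398,43.5)
cv2.imwrite('pics/scene5.png',eyes.grab_frame('scene')[:,:,::-1][100:220,310:450].repeat(5,0).repeat(5,1))
"
```

```text
t 4.35 pos [0.5258 0.2235 0.3985] yaw_y 16.92 tilt [-8.e-04 -8.e-04 -1.e+00]
shift [0.001 0.001 0.001] turn [-0.001  0.    -0.591] j [-0.38  0.34 -0.09  1.77  0.03  1.04 -0.18] F [-2.6  -2.29  3.3 ] M [-0.558  0.65   0.002] op 0.191
```

View pics/scene5.png

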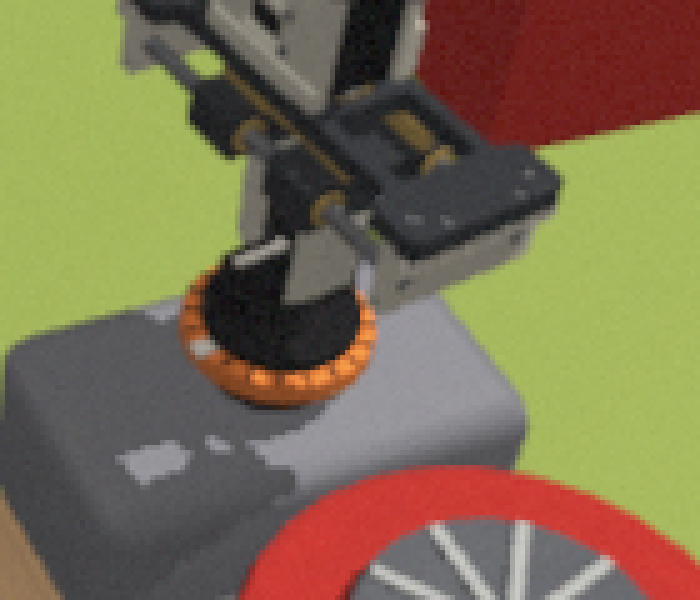

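{"op": "arm_command", "data": {"commands": [[[0,0,0],[0,0,0.15]],[[0,0,0],[0,0,0.3]],[[0,0,0],[0,0,0.4]],[[0,0,0],[0,0,0.4]]]}}

```text
time: 4.9
eef_pos: [0.5259, 0.2235, 0.3985]
orientation: [0.713, 0.701, -0.0, 0.0]
ft_force: [-3.1, -2.9, 2.9]
opening: 0.194
```

```bash
cat >> h.py <<'E'
def mark(tag):
    c0=np.array([.526,.224])
    for n in("scene","top"):
        m=eyes.camera_model(n);img=eyes.grab_frame(n)
        # white pixels whose plane-0.2 hit lies at ring radius 36..44 mm
        hsv=cv2.cvtColor(img,cv2.COLOR_RGB2HSV);k=(hsv[...,1]<45)&(hsv[...,2]>150)
        vs,us=np.nonzero(k);P=np.array([plane(m,(u,v),.198)[:2] for u,v in zip(us,vs) if (310<u<420 and 120<v<210) or (130<u<220 and 190<v<280)] or [[9,9]])
        r=np.hypot(*(P-c0).T);P=P[(r>.034)&(r<.046)]
        if len(P): q=P.mean(0)-c0;print(n,len(P),"mark yaw",np.degrees(np.arctan2(q[1],q[0])).round(1),"r",np.hypot(*q).round(4),"sd",P.std(0).round(4))
        else: print(n,"none")
        b=(100,220,310,450) if n=="scene" else (180,290,110,250)
        cv2.imwrite(f"pics/{n}{tag}.png",img[b[0]:b[1],b[2]:b[3],::-1].repeat(5,0).repeat(5,1))
E
python3 -c "
from h import *
go(.526,.224,.398,43.5)
mark('6')
"
```

```text
t 4.9 pos [0.5259 0.2235 0.3985] yaw_y -0.99 tilt [-7.e-04 -7.e-04 -1.e+00]
shift [0.001 0.    0.001] turn [-0.001  0.    -0.989] j [-0.42  0.33 -0.03  1.77  0.01  1.04 -0.48] F [-3.09 -2.89  2.85] M [-0.812  0.853 -0.096] op 0.194
scene 23 mark yaw 77.2 r 0.0125 sd [0.021  0.0359]
top 35 mark yaw 137.7 r 0.042 sd [0.0026 0.0037]
```

View pics/scene6.png

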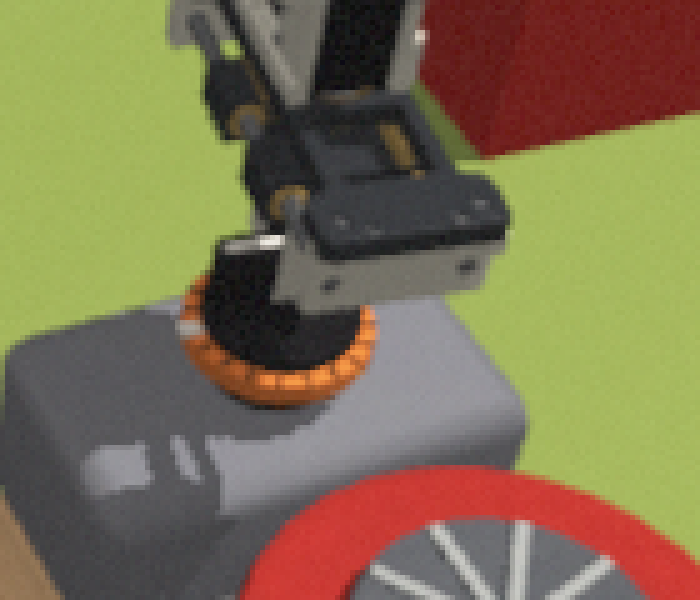

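View pics/top6.png

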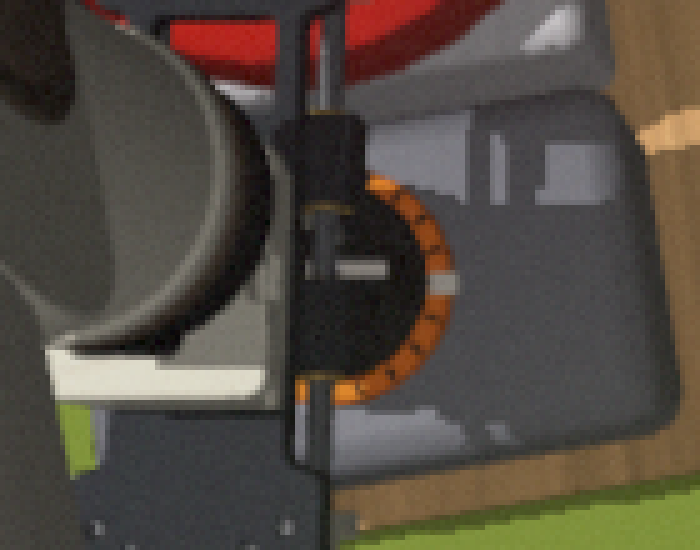

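```bash
cat >> h.py <<'E'
def yawtop(px,py,b=(110,180),s=5,n="top",z=.2):
    m=eyes.camera_model(n);q=plane(m,((px+.5)/s-.5+b[0],(py+.5)/s-.5+b[1]),z)[:2]-[.526,.2238]
    print("yaw",np.degrees(np.arctan2(q[1],q[0])).round(1),"r",np.hypot(*q).round(4))
E
python3 -c "
from h import *
yawtop(443,283);yawtop(463,160,(135,200),8)"
```

```text
yaw -90.9 r 0.0404
yaw -46.0 r 0.0417
```

{"op": "arm_command", "data": {"commands": [[[0,0,0],[0,0,0.15]],[[0,0,0],[0,0,0.3]],[[0,0,0],[0,0,0.4]],[[0,0,0],[0,0,0.4]]]}}

```text
time: 5.5
eef_pos: [0.5259, 0.2235, 0.3985]
orientation: [0.814, 0.58, -0.0, 0.0]
ft_force: [-3.6, -3.8, 5.0]
opening: 0.191
```

```bash
python3 -c "
from h import *
go(.526,.224,.398,43.5)
cv2.imwrite('pics/top7.png',eyes.grab_frame('top')[180:290,110:250,::-1].repeat(5,0).repeat(5,1))
"
```

```text
t 5.5 pos [0.5259 0.2235 0.3985] yaw_y -19.05 tilt [-6.e-04 -7.e-04 -1.e+00]
shift [ 0.001 -0.     0.001] turn [-1.00e-03  1.00e-03 -1.39e+00] j [-0.47  0.33  0.02  1.77 -0.01  1.04 -0.77] F [-3.64 -3.84  5.05] M [-0.933  0.89  -0.019] op 0.191
```

View pics/top7.png

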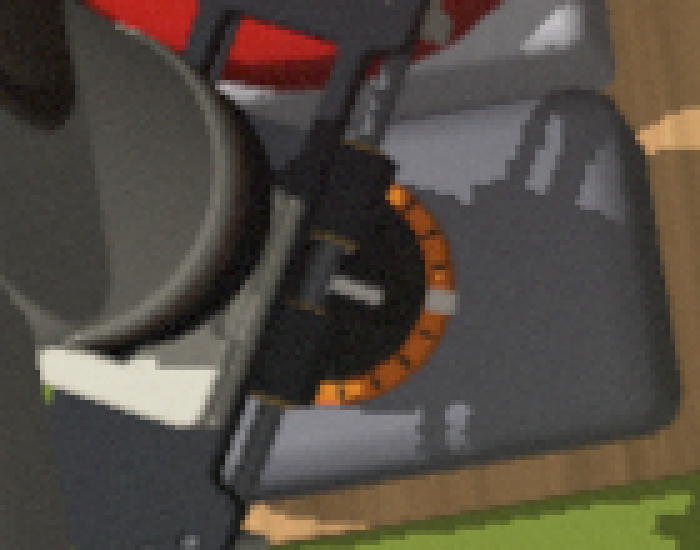

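```bash
python3 -c "
from h import *
yawtop(441,301)"
```

```text
yaw -99.9 r 0.0404
```

{"op": "arm_command", "data": {"commands": [[[0,0,0],[0,0,0.12]],[[0,0,0],[0,0,0.24]],[[0,0,0],[0,0,0.3]],[[0,0,0],[0,0,0.3]]]}}

```text
time: 6.05
eef_pos: [0.5259, 0.2235, 0.3985]
orientation: [0.877, 0.481, -0.0, 0.0]
ft_force: [-3.4, -2.8, 5.1]
opening: 0.193
```

```bash
python3 -c "
from h import *
go(.526,.224,.398,43.5)
cv2.imwrite('pics/top8.png',eyes.grab_frame('top')[180:290,110:250,::-1].repeat(5,0).repeat(5,1))
"
```

```text
t 6.05 pos [0.5259 0.2235 0.3985] yaw_y -32.51 tilt [-5.e-04 -8.e-04 -1.e+00]
shift [ 0.001 -0.     0.001] turn [-1.000e-03  1.000e-03 -1.689e+00] j [-0.5   0.33  0.06  1.77 -0.02  1.04 -1.  ] F [-3.35 -2.76  5.08] M [-0.964  0.957  0.075] op 0.193
```

View pics/top8.png

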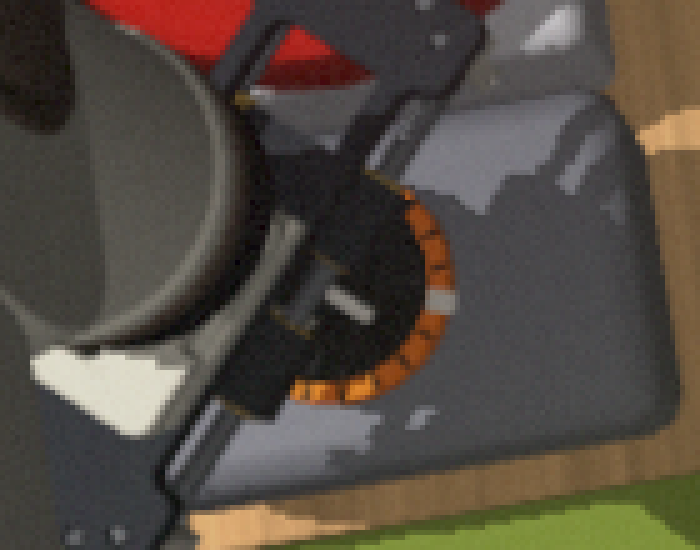

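{"op": "arm_command", "data": {"commands": [[[0,0,0],[0,0,0.1]],[[0,0,0],[0,0,0.18]],[[0,0,0],[0,0,0.18]]]}}

```text
time: 6.48
eef_pos: [0.5259, 0.2235, 0.3985]
orientation: [0.909, 0.418, -0.0, 0.0]
ft_force: [-3.6, -2.6, 4.5]
opening: 0.191
```

{"op": "arm_command", "data": {"commands": [[[0,0,0],[0,0,0]],[[0,0,0],[0,0,0]],[[0,0,0],[0,0,0]],[[0,0,0],[0,0,0]],[[0,0,0],[0,0,0]]], "claw": -1}}

```text
time: 7.1
eef_pos: [0.5261, 0.2239, 0.3985]
orientation: [0.909, 0.417, 0.0, -0.0]
ft_force: [-0.2, 0.4, 0.3]
opening: 0.688
```

```bash
python3 -c "
from h import *
go(.526,.224,.55,-40)
"
```

```text
t 7.1 pos [0.5261 0.2239 0.3985] yaw_y -40.71 tilt [ 1.e-04  1.e-04 -1.e+00]
shift [ 0.    -0.    -0.252] turn [ 0.    -0.    -0.016] j [-0.52  0.33  0.09  1.77 -0.03  1.03 -1.13] F [-0.17  0.44  0.3 ] M [-0.041  0.122  0.004] op 0.688
```

{"op": "arm_command", "data": {"commands": [[[0,0,-0.08],[0,0,0]],[[0,0,-0.16],[0,0,0]],[[-0.0,-0.0,-0.2],[0,0,0.1]]]}}

```text
time: 7.48
eef_pos: [0.5264, 0.2239, 0.5218]
orientation: [0.925, 0.38, 0.002, -0.0]
ft_force: [0.6, 0.4, -0.4]
opening: 0.984
```

```bash
python3 -c "
from h import *
go(.565,-.2232,.45,-95)
"
```

```text
t 7.475 pos [0.5264 0.2239 0.5218] yaw_y -45.32 tilt [ 0.0039  0.0021 -1.    ]
shift [-0.479  0.575  0.118] turn [-1.000e-03 -6.000e-03  1.104e+00] j [-0.54  0.24  0.11  1.62 -0.03  1.28 -1.22] F [ 0.6   0.43 -0.41] M [-0.076  0.147 -0.022] op 0.984
```

{"op": "arm_command", "data": {"commands": [[[-0.06,0.07,0.01],[0,0,0.15]],[[-0.12,0.14,0.02],[0,0,0.3]],[[-0.18,0.21,0.03],[0,0,0.45]],[[-0.24,0.28,0.04],[0,0,0.6]],[[-0.3,0.36,0.05],[0,0,0.75]]], "claw": 1}}

```text
time: 8.1
eef_pos: [0.5502, -0.0576, 0.4887]
orientation: [0.996, 0.095, 0.0, -0.0]
ft_force: [1.0, 1.2, 0.0]
opening: 0.503
```

```bash
python3 -c "
from h import *
go(.565,-.2232,.45,-95)
cv2.imwrite('pics/top9.png',eyes.grab_frame('top')[:,:,::-1])
c=cv2.imread('pics/top9.png')[180:290,110:250];cv2.imwrite('pics/top9c.png',c.repeat(5,0).repeat(5,1))
"
```

```text
t 8.1 pos [ 0.5502 -0.0576  0.4887] yaw_y -79.13 tilt [ 9.e-04  5.e-04 -1.e+00]
shift [-0.028  0.276  0.064] turn [-0.001 -0.001  0.353] j [-0.24  0.23  0.35  1.72 -0.08  1.21 -1.25] F [1.05 1.22 0.01] M [-0.06   0.097 -0.007] op 0.503
```

View pics/top9c.png

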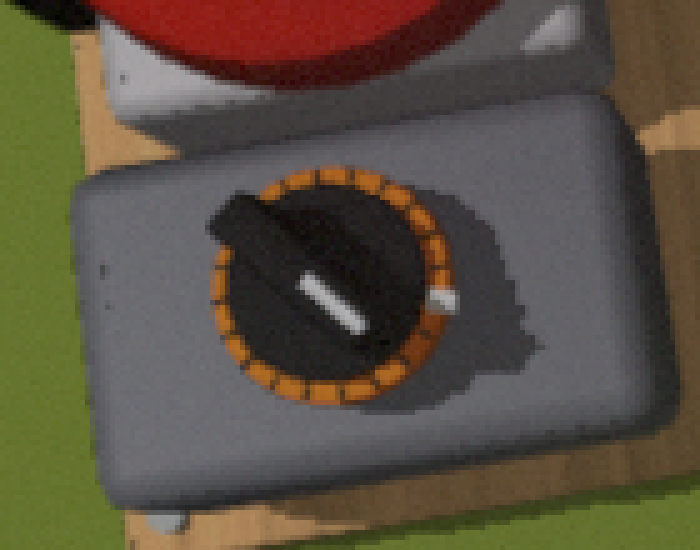

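The clutch has slipped about 31° (bar at −131°, collar mark at −100°), or 0.54 rad. The collar mark stayed where it was when released, so the cap is tight. Now for the yellow key; I'll check clearance to the bottle and mug on the way.

```bash
python3 -c "
from h import *
M=[eyes.camera_model(n) for n in ('scene','top')]
print('bottle cap',tri(M,[(188,293),(396,119)]))
for k,p,q in(('y',(167.5,245.3),(411,217.5)),('g',(129.6,249.2),(450.8,219.8))): print(k,plane(M[0],p,.082),plane(M[1],q,.082))
print('mug rim',plane(M[0],(125,316),.09),plane(M[1],(451,143),.09))
"
```

```text
bottle cap (array([ 0.74315948, -0.18396819,  0.16448097]), [np.float64(0.000934727301448539), np.float64(0.0009347273014484769)])
y [ 0.56706065 -0.22249259  0.082     ] [ 0.56460467 -0.2228112   0.082     ]
g [ 0.5600825  -0.30220748  0.082     ] [ 0.55759449 -0.3025631   0.082     ]
mug rim [ 0.72216421 -0.31046137  0.09      ] [ 0.71656838 -0.31493884  0.09      ]
```

{"op": "arm_command", "data": {"commands": [[[-0.01,0.07,0.01],[0,0,0.1]],[[-0.02,0.14,0.03],[0,0,0.2]],[[-0.03,0.2,0.04],[0,0,0.3]],[[-0.03,0.25,0.06],[0,0,0.35]],[[-0.03,0.25,0.06],[0,0,0.35]]]}}

```text
time: 8.78
eef_pos: [0.5607, -0.2095, 0.4515]
orientation: [0.999, -0.043, -0.001, 0.001]
ft_force: [-0.4, 0.2, 0.6]
opening: 0.004
```

```bash
python3 -c "
from h import *
go(.565,-.2235,.31,-95)
"
```

```text
t 8.775 pos [ 0.5607 -0.2095  0.4515] yaw_y -94.97 tilt [-0.002  -0.0013 -1.    ]
shift [0.01  0.022 0.236] turn [0.002 0.002 0.001] j [-0.04  0.36  0.46  1.66 -0.17  1.17 -1.2 ] F [-0.4   0.15  0.62] M [ 0.007  0.177 -0.045] op 0.004
```

{"op": "arm_command", "data": {"commands": [[[0.008,0.02,0.08],[0,0,0]],[[0.008,0.02,0.16],[0,0,0]],[[0.008,0.02,0.23],[0,0,0]],[[0.008,0.02,0.27],[0,0,0]],[[0.008,0.02,0.27],[0,0,0]]]}}

```text
time: 9.4
eef_pos: [0.5647, -0.2175, 0.2887]
orientation: [0.999, -0.04, -0.002, -0.001]
ft_force: [0.3, -0.6, -0.1]
opening: 0.007
```

```bash
python3 -c "
from h import *
go(.566,-.2233,.254,-95)
cv2.imwrite('pics/s10.png',eyes.grab_frame('scene')[180:360,80:260,::-1].repeat(3,0).repeat(3,1))
cv2.imwrite('pics/t10.png',eyes.grab_frame('top')[100:280,320:500,::-1].repeat(3,0).repeat(3,1))
"
```

```text
t 9.4 pos [ 0.5647 -0.2175  0.2887] yaw_y -94.61 tilt [-0.004  0.002 -1.   ]
shift [0.003 0.01  0.058] turn [-0.002  0.005  0.009] j [ 0.02  0.55  0.4   1.78 -0.27  0.87 -1.1 ] F [ 0.25 -0.58 -0.1 ] M [-0.066  0.173 -0.041] op 0.007
```

View pics/s10.png

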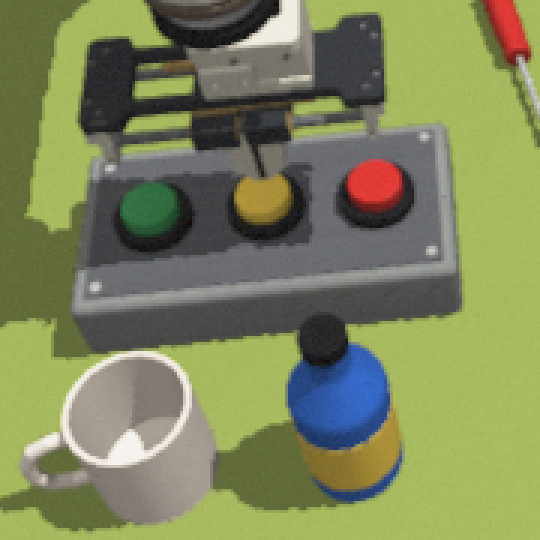

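View pics/t10.png

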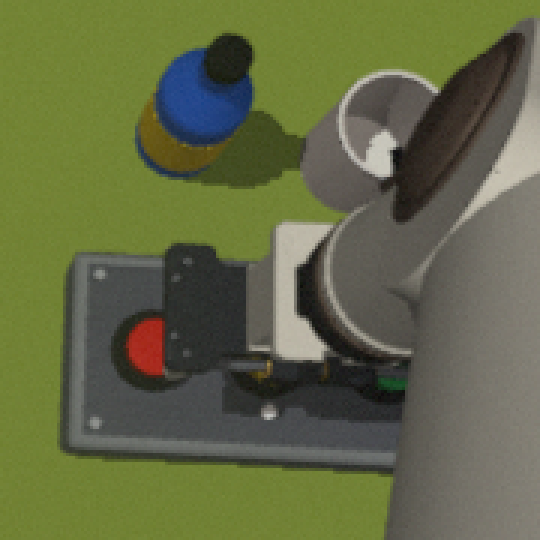

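{"op": "arm_command", "data": {"commands": [[[0.003,0.01,0.01],[0,0,0]],[[0.003,0.01,0.025],[0,0,0]],[[0.003,0.01,0.035],[0,0,0]],[[0.003,0.01,0.035],[0,0,0]]]}}

```text
time: 10.0
eef_pos: [0.5662, -0.2252, 0.2688]
orientation: [0.999, -0.041, -0.001, -0.0]
ft_force: [-0.7, 0.2, 0.2]
opening: 0.003
```

```bash
python3 -c "
from h import *
go(.566,-.2233,.254,-95)
"
```

```text
t 10.0 pos [ 0.5662 -0.2252  0.2688] yaw_y -94.73 tilt [-1.4e-03  6.0e-04 -1.0e+00]
shift [-0.    -0.003  0.025] turn [-0.001  0.002  0.006] j [ 0.04  0.58  0.39  1.78 -0.29  0.83 -1.08] F [-0.71  0.21  0.24] M [-0.074  0.153  0.022] op 0.003
```

{"op": "arm_command", "data": {"commands": [[[0,-0.002,0.008],[0,0,0]],[[0,-0.002,0.014],[0,0,0]],[[0,-0.002,0.019],[0,0,0]],[[0,-0.002,0.019],[0,0,0]]]}}

```text
time: 10.5
eef_pos: [0.5667, -0.224, 0.2582]
orientation: [0.999, -0.041, 0.0, -0.0]
ft_force: [-0.4, 0.1, 2.4]
opening: 0.006
```

```bash
python3 -c "
from h import *
go(.566,-.2233,.254,-95)
"
```

```text
t 10.5 pos [ 0.5667 -0.224   0.2582] yaw_y -94.72 tilt [ 1.e-04  4.e-04 -1.e+00]
shift [-0.001 -0.001  0.007] turn [-0.    -0.     0.006] j [ 0.04  0.6   0.39  1.79 -0.3   0.81 -1.08] F [-0.44  0.09  2.44] M [ 0.251  0.252 -0.007] op 0.006
```

{"op": "arm_command", "data": {"commands": [[[0,0,0.005],[0,0,0]],[[0,0,0.008],[0,0,0]],[[0,0,0.008],[0,0,0]]]}}

```text
time: 10.88
eef_pos: [0.5668, -0.2241, 0.2542]
orientation: [0.999, -0.041, 0.0, -0.0]
ft_force: [-3.3, 2.5, 9.2]
opening: 0.004
```

```bash
python3 -c "
from h import *
go(.566,-.2233,.254,-95)
"
```

```text
t 10.875 pos [ 0.5668 -0.2241  0.2542] yaw_y -94.72 tilt [ 6.e-04  6.e-04 -1.e+00]
shift [-0.001 -0.001  0.   ] turn [-0.001 -0.001  0.006] j [ 0.05  0.6   0.38  1.79 -0.3   0.81 -1.08] F [-3.33  2.45  9.15] M [0.538 0.749 0.044] op 0.004
```

{"op": "arm_command", "data": {"commands": [[[0,0,0.002],[0,0,0]],[[0,0,0.002],[0,0,0]]]}}

```text
time: 11.12
eef_pos: [0.5668, -0.2242, 0.2541]
orientation: [0.999, -0.041, 0.0, -0.0]
ft_force: [-5.1, 3.4, 17.4]
opening: 0.002
```

{"op": "arm_command", "data": {"commands": [[[0,0,-0.03],[0,0,0]],[[0,0,-0.08],[0,0,0]],[[0,0,-0.12],[0,0,0]],[[0,0,-0.12],[0,0,0]]]}}

```text
time: 11.62
eef_pos: [0.5673, -0.225, 0.3263]
orientation: [0.999, -0.041, 0.002, 0.001]
ft_force: [-0.5, 0.0, -0.3]
opening: 0.002
```

```bash
python3 -c "
from h import *
go(.559,-.3025,.32,-95)
cv2.imwrite('pics/s11.png',eyes.grab_frame('scene')[180:360,80:260,::-1].repeat(3,0).repeat(3,1))
"
```

```text
t 11.625 pos [ 0.5673 -0.225   0.3263] yaw_y -94.75 tilt [ 0.004  -0.0016 -1.    ]
shift [-0.003  0.13   0.011] turn [ 0.002 -0.005  0.006] j [ 0.02  0.51  0.42  1.75 -0.25  0.93 -1.11] F [-0.47  0.04 -0.32] M [-0.059  0.178 -0.045] op 0.002
```

View pics/s11.png

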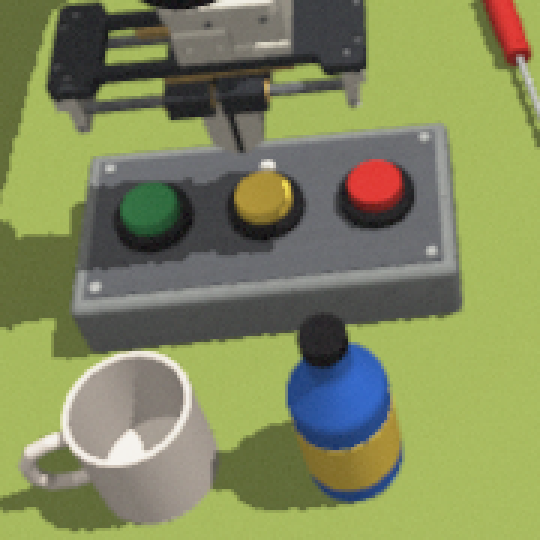

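The yellow key bottomed out: TCP z stopped at 0.254 while the force rose to 17 N. It is up again. Now over to green.

{"op": "arm_command", "data": {"commands": [[[-0.003,0.06,0],[0,0,0]],[[-0.003,0.11,0.03],[0,0,0]],[[-0.003,0.13,0.06],[0,0,0]],[[-0.003,0.13,0.07],[0,0,0]],[[-0.003,0.13,0.07],[0,0,0]]]}}

```text
time: 12.3
eef_pos: [0.5586, -0.3001, 0.2808]
orientation: [0.999, -0.04, -0.001, -0.001]
ft_force: [0.1, 0.4, -0.1]
opening: 0.003
```

```bash
python3 -c "
from h import *
go(.559,-.3025,.266,-95)
cv2.imwrite('pics/s12.png',eyes.grab_frame('scene')[180:360,80:260,::-1].repeat(3,0).repeat(3,1))
cv2.imwrite('pics/t12.png',eyes.grab_frame('top')[180:280,330:480,::-1].repeat(4,0).repeat(4,1))
"
```

```text
t 12.3 pos [ 0.5586 -0.3001  0.2808] yaw_y -94.64 tilt [-0.002   0.0021 -1.    ]
shift [0.001 0.004 0.025] turn [-0.002  0.003  0.008] j [ 0.16  0.61  0.4   1.71 -0.29  0.89 -0.97] F [ 0.05  0.4  -0.06] M [-0.031  0.146  0.021] op 0.003
```

View pics/s12.png

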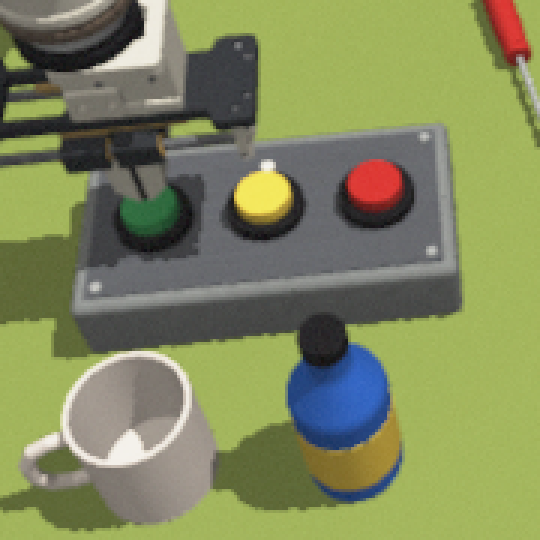

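View pics/t12.png

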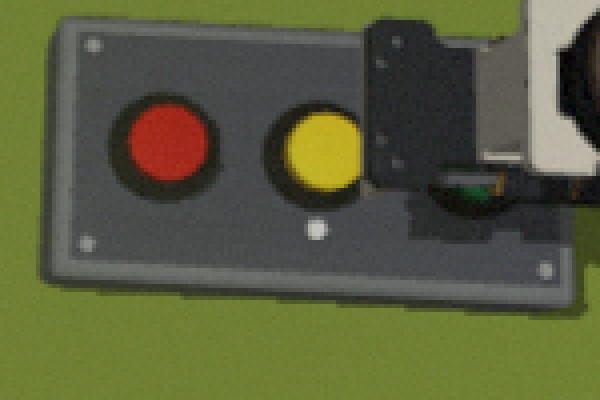

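```bash
python3 - <<'E'
from h import *
a=cv2.imread('pics/scene0.png');b=eyes.grab_frame('scene')[:,:,::-1]
for i in(a,b):
    h=cv2.cvtColor(np.ascontiguousarray(i[226:242,158:182]),cv2.COLOR_BGR2HSV);k=(h[...,1]<60)&(h[...,2]>150)
    v,u=np.nonzero(k);print(k.sum(),u.mean()+158,v.mean()+226,v.min()+226,v.max()+226)
cv2.imwrite('pics/pin.png',np.hstack([x[222:262,145:190].repeat(8,0).repeat(8,1) for x in(a,b)]))
E
```

```text
33 169.12121212121212 231.57575757575756 226 236
34 170.94117647058823 230.76470588235293 226 236
```

View pics/pin.png

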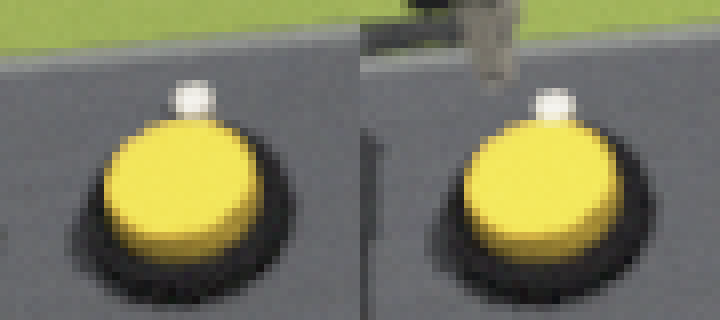

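The pin sits about 1 px lower than in the first picture, so it is down, and the yellow key is back up. Now the green key.

{"op": "arm_command", "data": {"commands": [[[0.001,0.002,0.012],[0,0,0]],[[0.001,0.002,0.024],[0,0,0]],[[0.001,0.002,0.036],[0,0,0]],[[0.001,0.002,0.036],[0,0,0]]]}}

```text
time: 12.95
eef_pos: [0.5588, -0.3029, 0.2599]
orientation: [0.999, -0.041, -0.0, -0.0]
ft_force: [-0.4, 1.4, 3.1]
opening: 0.003
```

```bash
python3 -c "
from h import *
go(.559,-.3025,.254,-95)
"
```

```text
t 12.95 pos [ 0.5588 -0.3029  0.2599] yaw_y -94.72 tilt [-8.e-04  6.e-04 -1.e+00]
shift [ 0.    -0.001  0.01 ] turn [-0.001  0.001  0.006] j [ 0.17  0.64  0.39  1.72 -0.31  0.85 -0.95] F [-0.38  1.44  3.13] M [ 0.208  0.321 -0.029] op 0.003
```

{"op": "arm_command", "data": {"commands": [[[0,0,0.006],[0,0,0]],[[0,0,0.011],[0,0,0]],[[0,0,0.011],[0,0,0]]]}}

```text
time: 13.32
eef_pos: [0.5589, -0.3031, 0.2543]
orientation: [0.999, -0.041, 0.0, -0.0]
ft_force: [-2.0, 1.2, 5.9]
opening: 0.004
```

{"op": "arm_command", "data": {"commands": [[[0,0,0.003],[0,0,0]],[[0,0,0.003],[0,0,0]]]}}

```text
time: 13.58
eef_pos: [0.5589, -0.3032, 0.2541]
orientation: [0.999, -0.041, 0.0, -0.0]
ft_force: [-4.9, 4.2, 15.9]
opening: 0.003
```

{"op": "arm_command", "data": {"commands": [[[0,0,-0.03],[0,0,0]],[[0,0,-0.1],[0,0,0]],[[-0.03,0,-0.2],[0,0,0]],[[-0.1,0,-0.3],[0,0,0]],[[-0.1,0,-0.3],[0,0,0]]]}}

```text
time: 14.2
eef_pos: [0.4976, -0.3, 0.4368]
orientation: [0.999, -0.043, 0.003, 0.001]
ft_force: [1.0, -0.9, -1.0]
opening: 0.002
```

```bash
python3 -c "
from h import *
go(.559,-.3025,.254,-95)
cv2.imwrite('pics/s13.png',eyes.grab_frame('scene')[:,:,::-1])
cv2.imwrite('pics/t13.png',eyes.grab_frame('top')[:,:,::-1])
"
```

```text
t 14.2 pos [ 0.4976 -0.3     0.4368] yaw_y -94.89 tilt [ 0.0063 -0.003  -1.    ]
shift [ 0.1   -0.005  0.305] turn [ 0.003 -0.008  0.003] j [ 0.11  0.34  0.49  1.72 -0.17  1.12 -1.01] F [ 0.97 -0.92 -0.96] M [-0.075  0.11   0.067] op 0.002
```

View pics/s13.png

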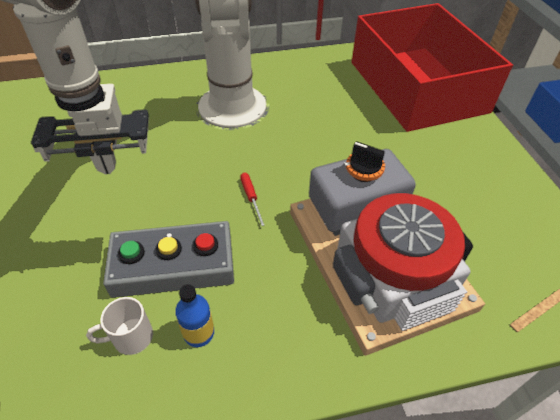

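View pics/t13.png

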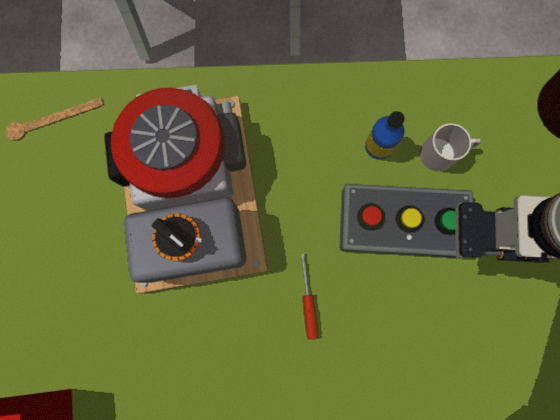

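All keys are up: green (131,251), yellow (168,246) and red (205,243) in the scene view. The bystanders are where they began, and the robot is clear. I'll let it settle, then hand in.

{"op": "arm_command", "data": {"commands": [[[0,0,0],[0,0,0]],[[0,0,0],[0,0,0]]]}}

```text
time: 14.55
eef_pos: [0.4996, -0.2975, 0.4302]
orientation: [0.999, -0.041, -0.001, -0.0]
ft_force: [0.3, 0.3, 0.3]
opening: 0.005
```

```bash
python3 -c "
from bench import ticket,monitor
print(monitor.state()['ft_force'],ticket.job_done())"
```

```text
the job is handed in; nothing more can be done
[0.29019084 0.34493023 0.32377328] None
```

The fuel cap is tight, the yellow and then the green key have each been pressed fully and let up, and the job was handed in at about 14.6 s. The hand-in reported no verdict.

- **Cap:** I gripped the bar and turned it about 85° clockwise. The collar's white mark stopped moving after about 54°. After release, the top view showed the bar about 31° (0.54 rad) past the collar, inside the 0.2–1.15 rad limit. The measured wrist torque showed no clear peak when the clutch slipped, so the tightness and slip figures rest on the camera view alone.
- **Keys:** Yellow bottomed out at TCP z 0.254 with 17 N, and green at the same height with 16 N. That is the expected 8 mm of travel.
- **Tell-tale pin:** By eye, an enlarged before/after view shows it about 1 px lower after the yellow press. My colour-mask measurement of the pin was inconclusive because it also picked up other light pixels.
- **Final pictures:** All three keys are up, and the bottle, mug and screwdriver show no visible movement. The red key was not touched. The arm is clear, with a residual force of about 0.3 N per axis.

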